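# Index the dividing wheel to its next hole

### The arm

A 6-joint arm with a two-finger parallel gripper is mounted at the origin on a cart in front of the work surface, level with it; the furniture and walls round the work are solid. World frame = base frame: x ahead of the robot, y to its left, z up, the work surface at z = 0. Lengths are in mm, angles in rad, forces in N, time in s.
With the tool pointing down it reaches from about 350 to 975 mm from the base axis. Payload 7.1 kg.
Tool frame: the origin (TCP) lies between the finger pads; the fingertips stand 19 mm ahead of it and the grasp point (between the pads) is the TCP (ctrl.tcp_to_tips is the distance from the TCP to the fingertips, in mm); z points along the fingers, y is the line along which they close (so a half turn about z gives the same grasp; the last joint's range is limited). The gripper opens to 88 mm and grips with 3 to 60 N. Pads are 20 mm wide; open, the fingers measure 115 mm over their backs; the gripper's body (75 mm by 178 mm) begins 61 mm behind the grasp point.
Start: joints at [1.166, 0.423, 1.63, -0, 1.089, -0.019], TCP at [235.156, 579.057, 241.675] pointing down, gripper open.
Joint ranges: [-3, 3], [-0.9, 2.11], [0.09, 2.58], [-1.31, 4.45], [0.11, 2.69], [-2.54, 2.54]. Speed limits (rad/s): [2.39, 2.39, 3.01, 3.14, 3.14, 3.14].

### API

Orientations are given as a rotation vector (axis times angle).
In Python, from workcell import status, optics, ctrl gives the robot as it stands. The module is installed in compiled form; this text tells all that it offers.
- The arm moves only by the shell command python3 -m inch 'ROWS'. ROWS is JSON, a list that holds one entry, the list of rows, each a list of 7 numbers: the shift along the tool's x, y, z in mm, then the turn, a rotation vector about the tool's x, y, z in rad, then the opening in per cent of the stroke, from 0 (shut) to 100 (fully open). A call has 1 to 20 rows; each row is the pose to reach, as a shift and turn from the pose commanded when the call began, along the tool's axes at that moment; what a row does not reach only later rows make up. A row lasts 1/10 s, in which the tool goes at most 50 mm and 8.59 degrees, less where a joint would pass 70% of its speed; a pose out of reach is approached as far as the arm can. A call with a gripper value outside its range is refused whole. The fingers move at their own pace and stop on an object; the grip force is fixed at half the most. Time passes only in rows, so rows that repeat a pose let the fingers close. It gives the time, the measured TCP pose, the force, the opening and the grip force at its end, in the units of the state.
- status.get_obs(): the state, without advancing time (a new reading comes with each control period).
- optics.get_image(name): name is "side" or "top" or "wrist"; returns a dict with "frame" (480x640x3 uint8, red, green, blue), "fx", "fy", "cx", "cy" (pixels), "rvec" (rotation vector, rad) and "tvec" (3), from world to camera coordinates, as OpenCV has them; the wrist camera has in their place "hand_eye" (4x4, takes a point from camera to tool coordinates, whose origin is the TCP and whose axes are the flange's). Camera axes: x right, y down, z forward; pixel columns grow to the right and rows downward; lengths in mm; the calibration is good to about 2 mm. A picture is of the moment at which its call begins: read the wrist's pose just before it. There is no depth.
- ctrl.close_job(): hands the job in; it is judged then, once.
The state is a dict: "t": time; "qpos": joint angles; "qvel": joint speeds; "joint_torque": joint torques, N m; "ee_pos": TCP position; "orientation": TCP orientation; "ft_force": force on the tool from outside, world axes, zero at the start; "moment": the same for the moment, N m; "width": finger opening in mm; "grasp_force": force on a finger pad.
Only numpy, scipy, OpenCV 4.12 (cv2) and the standard library are available. Lean on these libraries where they do the work, as an engineer would, in place of code of your own. Each camera call takes 0.05 s, during which the arm holds its last target. There are 200 camera calls.

### The job

The cup on the dividing wheel is ready for its next stripe: draw the spring index pin up by its black knob until it is clear of its hole, swing the wheel anticlockwise (seen from above), and let the pin drop fully home in the very next hole, then let go. The holes are not evenly spaced, so feel for the drop, and never force the wheel against the pin while the pin is in a hole. Leave the cup standing on the wheel and everything else on the table alone.

Things in the scene. Friction and masses are not known exactly. Their poses are not given: they have to be found in the camera images.
- index_base: fixed round dark base, 270 mm across, with a flat index ring (38 mm broad, top 40 mm above the table). Origin on the wheel's vertical axis at table height; x axis points to the starting hole. Round 10 mm holes on a circle of 110 mm radius, each in a steel block 26 mm wide. Next hole: 40 to 60 degrees (0.70 to 1.05 rad) anticlockwise of the first, not told exactly; the one after: 50 degrees on
- index_wheel (a joint): turn of the wheel, rad: 0 at the starting hole, grows anticlockwise seen from above, range -0.15 to 2.2. The wheel is a 148 mm metal disc (top 62 mm above the table) with a bar that carries the spring pin in a boss (27 mm diameter, top 74 mm above the table). Light friction (about 1 N at the knob); stays where it is left
- index_pin (a joint): lift of the spring pin, m: 0 fully home in a hole, about 0.010 when its nose rides on the ring's face between holes, stop at 0.014. A spring pushes it down with 4 N at 0 and 7.5 N at 0.014: let go between holes it rests on the ring, and snaps down when pushed over a hole. A step of 0.6 mm down in the ring's face, 10 to 33 degrees from the start, is no hole
- knob_mid (a point): middle of the black round knob on top of the pin: upright, 25 mm diameter, 28 mm tall; 110 mm from the wheel's axis and 104 mm above the table when the pin is home, 16 mm free height under the knob. Rises with the pin and swings with the wheel
- pin_shank: the steel pin below the knob, 8 mm diameter with a round nose, reaching 10 mm into the hole when home; at most 30 N may act between it and the ring. Same origin as knob_mid
- cup: clay cup, 67 mm across, 61 mm tall, standing loose in the middle of the wheel's disc; origin at the centre of its foot
- jar: bystander: glaze jar with dark lid, 51 mm across, 60 mm tall, behind or left of the wheel; origin at the centre of its foot
- timer: bystander: green and white kitchen timer, 63 mm across, 43 mm tall, right of the wheel
- fish: bystander: flat clay fish, 74 x 68 x 8 mm, right of and behind the wheel
- whale: bystander: flat clay whale, 53 x 86 x 8 mm, right of the wheel
Mind the look-alikes: they are no part of the job. What is shaped like the cup but purple or red is not meant.

How it is judged (in metres and radians):
On the way, in this order (a step that is already met when the one before it is completed fails the run):
1. the pin is drawn clear of its hole before the wheel has turned (value of joint index_pin above 0.0085 m and value of joint index_wheel below 0.12 rad), for 0.1 s.
2. the wheel is swung anticlockwise with the pin out of the holes (value of joint index_wheel between 0.35 and 1.2 rad and value of joint index_pin above 0.006 m), for 0.1 s.
At the end, for the whole second after the job is handed in: the pin is fully home (within 1.5 mm) in the next hole anticlockwise (wheel turned by 0.65 to 1.1 rad), and the cup stands upright and still on the wheel's disc, within 30 mm of the wheel's axis (value of joint index_pin below 0.0015 m and value of joint index_wheel between 0.65 and 1.1 rad and angle between cup's own z axis and vertical below 0.1 rad and horizontal distance between cup and index_base below 0.03 m and height (world z) of cup above 0.055 m and linear speed of cup below 0.02 m/s); the robot touches nothing.
It fails at once if the pin's shank is pressed against the ring, the wall of a hole or anything else with more than 30 N (contact force between pin_shank and anything else above 30 N).
It fails at once if the cup is tipped (angle between cup's own z axis and vertical above 0.25 rad).
It fails at once if a bystander is moved by more than 20 mm (distance of any of jar, timer, fish, whale from where it was at the start of the episode above 0.02 m).
It also fails if it takes over 48 s, if anything falls off the work surface, if the arm or the gripper's body presses on something with over 40 N, if the wrist force passes 120 N, or if a joint passes its speed limit or range.

## Working session

There is one attempt and no reset: what is moved stays moved. The work goes in short steps, Python scripts to look and compute and a shell command to move; the robot and the scene stay as the last step left them, time stands still between calls to the robot, and variables do not carry over. Pictures are saved under pics/ and viewed, at most 10 in all, crops included, and the job is handed in when it is done.

```bash
mkdir -p pics; python3 - <<'E'
from workcell import status, optics, ctrl
import cv2, numpy as np, pickle
o=status.get_obs(); print({k:np.round(v,3).tolist() for k,v in o.items()}, ctrl.tcp_to_tips)
ims={n:optics.get_image(n) for n in("top","side")}
pickle.dump(ims,open('ims.pkl','wb'))
for n,i in ims.items():
    cv2.imwrite(f'pics/{n}0.png',i['frame'][...,::-1]); print(n,i['fx'],i['cx'],i['cy'],i['rvec'],i['tvec'])
E
```

```text
{'t': 0.0, 'qpos': [1.166, 0.424, 1.631, 0.0, 1.089, -0.019], 'qvel': [0.0, 0.001, 0.001, 0.001, 0.001, 0.001], 'joint_torque': [0.002, -54.465, -27.366, 0.065, 0.023, -0.0], 'ee_pos': [234.94, 578.582, 240.891], 'orientation': [-0.602, -3.083, 0.002], 'ft_force': [0.053, 0.33, 0.354], 'moment': [-0.0, -0.029, 0.015], 'grasp_force': 0.0, 'width': 88.068} 19.0
top 561.0607437164574 319.7051667110908 249.29059483257652 [ 2.14391996 -2.15068459  0.14102018] [  57.83397084  583.07589228 1249.87301901]
side 542.2053697718353 322.01304638015563 242.8580466692531 [ 2.04642067 -0.34310533  0.20120041] [-529.30789813  189.08076255 1070.23803638]
```

View pics/top0.png

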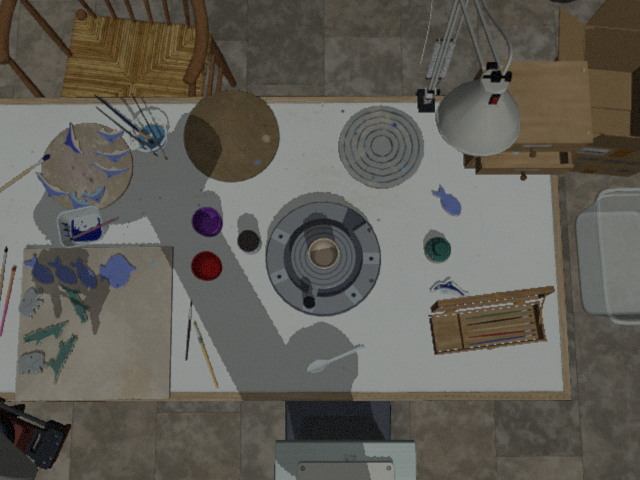

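View pics/side0.png

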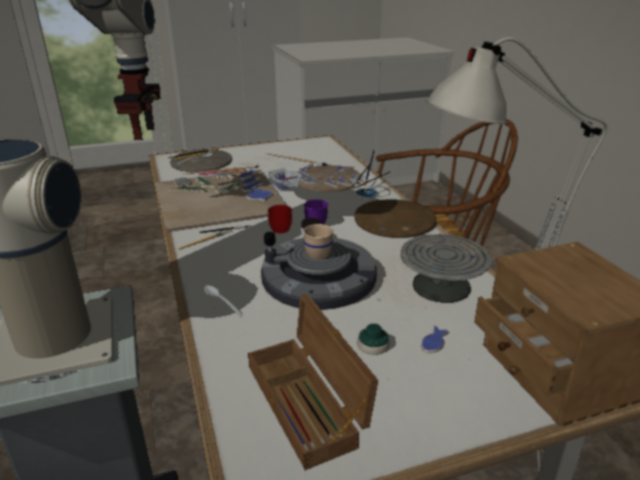

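Top view: the wheel is at about (323,258), its cup at (323,253) and the black knob at (309,301). Possible mix-ups for the knob are the jar's dark lid (249,240), and for the cup the purple (207,222) and red (207,265) ones. I choose the small knob on the wheel's bar at (309,301) and check it in a close crop.

```bash
cat > h.py <<'E'
import numpy as np, cv2
from scipy.spatial.transform import Rotation as R
def ray(im,u,v,z):
    Rm=R.from_rotvec(im['rvec']).as_matrix(); c=-Rm.T@im['tvec']
    d=Rm.T@np.array([(u-im['cx'])/im['fx'],(v-im['cy'])/im['fy'],1]); return c+d*(z-c[2])/d[2]
def proj(im,P):
    K=np.array([[im['fx'],0,im['cx']],[0,im['fy'],im['cy']],[0,0,1]])
    return cv2.projectPoints(np.array(P,float).reshape(-1,3),np.array(im['rvec']),np.array(im['tvec']),K,None)[0][:,0]
E
python3 - <<'E'
from h import *
import pickle
ims=pickle.load(open('ims.pkl','rb')); im=ims['top']; f=im['frame']
g=f.max(2)
# base: dark ring blob vs. white table
hsv=cv2.cvtColor(f,cv2.COLOR_RGB2HSV)
print('base sample colours',f[258,272],f[258,255],f[301,309],f[290,330])
m=np.zeros(g.shape,np.uint8); m[285:315,295:325]=(g[285:315,295:325]<25)
n,l,s,c=cv2.connectedComponentsWithStats(m); i=1+np.argmax(s[1:,4]); print('knob',s[i],c[i],ray(im,*c[i],118))
m=((g<130)).astype(np.uint8)
m[:,:262]=0;m[:,386:]=0;m[:195]=0;m[:,:]*=1;m[320:]=0
cs=max(cv2.findContours(m,0,1)[0],key=cv2.contourArea); e=cv2.minEnclosingCircle(cs); print(e,ray(im,*e[0],30))
for k in ((266,258),(380,258),(323,202),(323,315)): print(k,ray(im,*k,30))
a=cv2.resize(f[190:325,255:395],None,fx=4.4,fy=4.4,interpolation=cv2.INTER_CUBIC)
a=cv2.convertScaleAbs(a,alpha=1.8)
cv2.imwrite('pics/crop.png',a[...,::-1])
E
```

```text
base sample colours [86 88 91] [139 144 141] [21 18 17] [44 46 51]
knob [304 297  10  10  62] [308.61290323 301.35483871] [460.5041512  79.4824781 118.       ]
((320.3911437988281, 254.33871459960938), 62.744651794433594) [572.87692439  54.50345102  30.        ]
(266, 258) [564.77838831 180.42136619  30.        ]
(380, 258) [563.85606641 -83.25957593  30.        ]
(323, 202) [696.62103827  48.0292623   30.        ]
(323, 315) [433.34083948  48.95314961  30.        ]
```

View pics/crop.png

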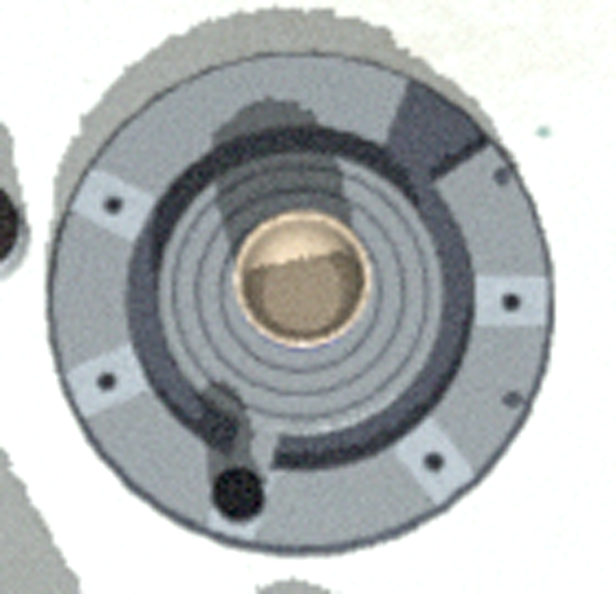

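The crop confirms the knob (238,494), the next hole's block anticlockwise (434,461), the one after (511,301), and left holes (114,205), (107,381).

```bash
python3 - <<'E'
from h import *
import pickle
from scipy.optimize import least_squares
im=pickle.load(open('ims.pkl','rb')); sd=im['side']; im=im['top']
H=np.array([ray(im,255+a/4.4,190+b/4.4,40)[:2] for a,b in((434,461),(511,301),(107,381),(114,205))])
k=ray(im,308.6,301.35,118)[:2]
pts=np.vstack([H,k])
s=least_squares(lambda p:np.hypot(*(pts-p).T)-110,[565,48]); c=s.x
print('c',c,s.fun)
print(pts)
print(np.degrees(np.arctan2(*(pts-c).T[::-1])), np.diff(np.degrees(np.arctan2(*(pts-c).T[::-1]))))
a=np.arctan2(*(k-c)[::-1]); print('start ang',a)
print('side proj of knob mid', proj(sd,[*k,104]), proj(im,[*k,104]))
E
```

```text
c [565.0652593  47.4269251] [ 0.16662443 -0.615918    0.39604054 -0.76637202 -0.63738773]
[[478.62328454 -20.87000117]
 [561.76063747 -61.90722725]
 [520.63394673 148.48702718]
 [613.21506024 145.47580144]
 [460.51451926  79.5100004 ]]
[-141.68809504  -91.73123634  113.73280485   63.84528796  162.94052644] [ 49.95685871 205.46404119 -49.8875169   99.09523848]
start ang 2.843848671342028
side proj of knob mid [[268.64857481 238.21397582]] [[308.76924772 301.64243422]]
```

```bash
cat > go.py <<'E'
# prints shift in tool axes and turn needed to reach target xyz with tool down and tool y at angle deg
import sys
from h import *
from workcell import status
x,y,z,a=map(float,sys.argv[1:5]); o=status.get_obs()
T=R.from_rotvec(o['orientation']); a=np.radians(a)
yv=np.array([np.cos(a),np.sin(a),0]); zv=np.array([0,0,-1.]); W=R.from_matrix(np.c_[np.cross(yv,zv),yv,zv])
print('shift',np.round(T.inv().apply(np.array([x,y,z])-o['ee_pos']),1),'turn',np.round((T.inv()*W).as_rotvec(),4))
print('pos',np.round(o['ee_pos'],1),'yang',np.degrees(np.arctan2(T.as_matrix()[1,1],T.as_matrix()[0,1])),'F',np.round(o['ft_force'],1),'w',round(o['width'],1),'t',round(o['t'],2),'q6',o['qpos'][5])
E
python3 go.py 460.5 79.5 220 -17
```

```text
shift [-396.8 -377.5   21.5] turn [-1.2000e-03  1.0000e-03  1.4817e+00]
pos [235.  578.6 241. ] yang 67.89398094827429 F [-0.6 -0.9  0.3] w 87.9 t 0.1 q6 -0.01897908333672885
```

```bash
python3 -m inch '[[[-397,-377,21,0,0,1.48,60],[-397,-377,21,0,0,1.48,60],[-397,-377,21,0,0,1.48,60],[-397,-377,21,0,0,1.48,60],[-397,-377,21,0,0,1.48,60],[-397,-377,21,0,0,1.48,60],[-397,-377,21,0,0,1.48,60],[-397,-377,21,0,0,1.48,60],[-397,-377,21,0,0,1.48,60],[-397,-377,21,0,0,1.48,60],[-397,-377,21,0,0,1.48,60],[-397,-377,21,0,0,1.48,60],[-397,-377,21,0,0,1.48,60],[-397,-377,21,0,0,1.48,60],[-397,-377,21,0,0,1.48,60],[-397,-377,21,0,0,1.48,60],[-397,-377,21,0,0,1.48,60],[-397,-377,21,0,0,1.48,60]]]'
cat > wr.py <<'E'
import sys
from h import *
from workcell import status,optics
def look(name):
    o=status.get_obs(); w=optics.get_image('wrist'); T=np.eye(4); T[:3,:3]=R.from_rotvec(o['orientation']).as_matrix(); T[:3,3]=o['ee_pos']
    C=np.linalg.inv(T@np.array(w['hand_eye'])); w['rvec']=R.from_matrix(C[:3,:3]).as_rotvec(); w['tvec']=C[:3,3]
    cv2.imwrite(f'pics/{name}.png',w['frame'][...,::-1]); return w
E
python3 - <<'E'
from wr import *
import pickle
w=look('w1'); pickle.dump(w,open('w1.pkl','wb'))
print(proj(w,[[460.5,79.5,118],[478.6,-20.9,40]]))
E
python3 go.py 460.5 79.5 220 -17
```

```text
t: 1.9
ee_pos: [461.0, 81.0, 220.8]
orientation: [2.523, 1.872, 0.0]
ft_force: [0.3, -0.7, 0.2]
width: 52.9
grasp_force: 0.0
[[319.99048801 252.3800413 ]
 [369.49986924 317.19743132]]
shift [-1.4 -0.1  0.7] turn [ 0.     -0.      0.0026]
pos [461.   80.8 220.7] yang -16.849963675647622 F [-0.5  0.6  0.2] w 52.2 t 1.95 q6 0.4422167266175255
```

View pics/w1.png

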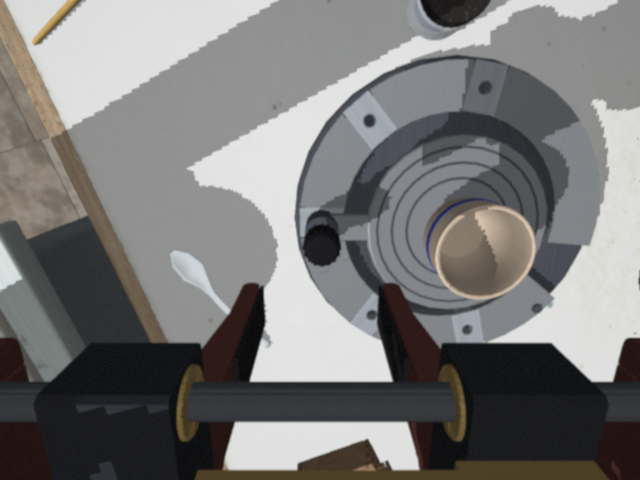

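The wrist view shows the knob top at about (322,246) between the fingers' line, and the next hole at (372,315), both close to prediction.

```bash
python3 - <<'E'
from h import *
import pickle
w=pickle.load(open('w1.pkl','rb')); f=w['frame']; print(w['fx'], -R.from_rotvec(w['rvec']).as_matrix().T@w['tvec'])
g=f.max(2); m=np.zeros_like(g); m[200:280,295:350]=g[200:280,295:350]<30
n,l,s,c=cv2.connectedComponentsWithStats(m); i=1+np.argmax(s[1:,4]); print(s[i],c[i])
cs=max(cv2.findContours((l==i).astype(np.uint8),0,1)[0],key=cv2.contourArea).reshape(-1,2)
x0,y0,W,H,_=s[i]; r=W/2
print('top c', ray(w,x0+W/2,y0+H-W/2,118), 'mid', ray(w,x0+W/2,y0+H/2,104))
for u,v in((372,315),(467,329),(370,121),(485,88)): print(ray(w,u,v,40))
E
```

```text
383.57341301481307 [484.87003388 159.26753119 363.710438  ]
[305 225  35  33 412] [323.91990291 235.3907767 ]
top c [464.55023743  87.04783173 118.        ] mid [463.17844871  82.22373692 104.        ]
[481.42981515 -19.35953138  40.        ]
[564.06603728 -59.9383178   40.        ]
[523.79052005 149.35955385  40.        ]
[616.69920366 147.08044941  40.        ]
```

```bash
python3 go.py 462.5 81 105 -17.06; python3 -m inch '[[[-1,1.5,40,0,0,0,60],[-1,1.5,80,0,0,0,60],[-1,1.5,100,0,0,0,50],[-1,1.5,110,0,0,0,42],[-1,1.5,115,0,0,0,38],[-1,1.5,115,0,0,0,38],[-1,1.5,115,0,0,0,38]]]'
python3 go.py 462.5 81 105 -17.06
python3 - <<'E'
from wr import *
w=look('w2')
E
```

```text
shift [  0.6   1.4 115.7] turn [ 0.     -0.      0.0037]
pos [461.   80.8 220.7] yang -16.849963675647622 F [-0.5  0.6  0.2] w 52.2 t 1.95 q6 0.4422167266175255
t: 2.65
ee_pos: [463.0, 79.1, 106.6]
orientation: [2.523, 1.87, 0.002]
ft_force: [-0.9, -0.2, 0.3]
width: 33.2
grasp_force: 0.0
shift [ 1.7 -1.1  1.6] turn [ 0.0015 -0.0007  0.0028]
pos [463.   79.1 106.6] yang -16.902136182415013 F [-0.9 -0.2  0.3] w 33.2 t 2.65 q6 0.43888223297514284
```

View pics/w2.png

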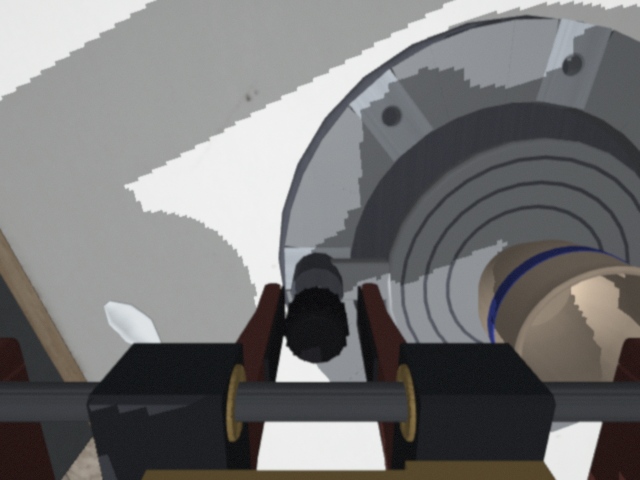

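The knob top is at (317,325), between the fingers (pads at 272 and 370 px); it is about 1 mm off centre. I check the TCP's projection for the tangential offset.

```bash
python3 - <<'E'
from wr import *
w=look('w2b'); o=status.get_obs(); p=o['ee_pos']
print(p,proj(w,[[p[0],p[1],118]]),ray(w,317,325,118))
E
```

```text
[463.02484396  79.09748723 106.67739674] [[319.84484966 342.55119885]] [464.22213964  86.77000754 118.        ]
```

```bash
python3 -m inch '[[[2,-0.5,1,0,0,0,38],[4,-1,1.5,0,0,0,36],[4,-1,1.5,0,0,0,36]]]'
python3 - <<'E'
from wr import *
w=look('w3'); o=status.get_obs(); p=o['ee_pos']; f=w['frame']; g=f.max(2)
m=np.zeros_like(g); m[285:370,280:355]=g[285:370,280:355]<45
n,l,s,c=cv2.connectedComponentsWithStats(m); i=1+np.argmax(s[1:,4]); print(s[i],c[i])
t=np.linspace(0,2*np.pi,40)
for z in (90,118): 
    q=proj(w,np.c_[p[0]+12.5*np.cos(t),p[1]+12.5*np.sin(t),0*t+z]); print(z,q.min(0),q.max(0))
cv2.imwrite('pics/w3c.png',cv2.resize(f[200:400,200:440],None,fx=2.5,fy=2.5)[...,::-1])
E
```

```text
t: 3.05
ee_pos: [462.6, 83.4, 104.4]
orientation: [2.523, 1.871, 0.001]
ft_force: [0.3, -1.0, -0.8]
width: 31.6
grasp_force: 0.0
[ 289  297   64   73 3759] [320.21388667 334.72811918]
90 [292.44714496 286.64948517] [347.31728499 336.18783893]
118 [287.44580891 316.98953276] [352.25154529 373.82264599]
```

View pics/w3c.png

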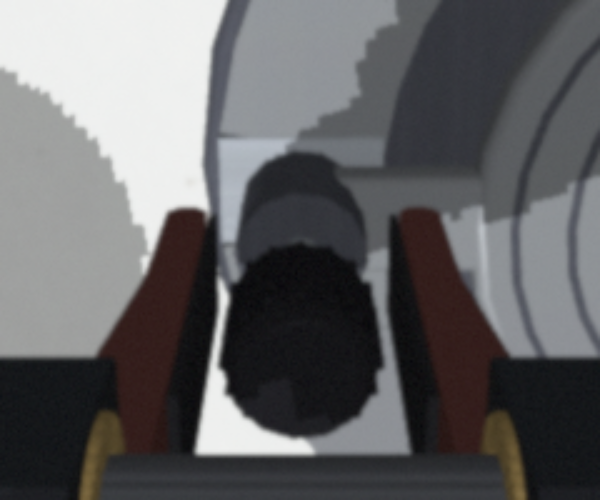

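Centred now: the knob's outline (289–353 px) matches the projection at the TCP. Close.

```bash
python3 -m inch '[[[0,0,0,0,0,0,32],[0,0,0,0,0,0,29],[0,0,0,0,0,0,27],[0,0,0,0,0,0,24],[0,0,0,0,0,0,20],[0,0,0,0,0,0,20],[0,0,0,0,0,0,20]]]'
```

```text
t: 3.8
ee_pos: [462.2, 83.1, 104.1]
orientation: [-2.524, -1.871, 0.001]
ft_force: [-1.5, 1.0, 1.6]
width: 24.2
grasp_force: 30.0
```

Gripped without side load. Draw the pin up about 12 mm.

```bash
python3 -m inch '[[[0,0,-2,0,0,0,20],[0,0,-4,0,0,0,20],[0,0,-6,0,0,0,20],[0,0,-8,0,0,0,20],[0,0,-10,0,0,0,20],[0,0,-12,0,0,0,20],[0,0,-12,0,0,0,20],[0,0,-12,0,0,0,20],[0,0,-12,0,0,0,20]]]'; python3 go.py 462 83 116 -17
```

```text
t: 4.7
ee_pos: [462.2, 83.1, 116.1]
orientation: [-2.524, -1.871, 0.001]
ft_force: [-1.6, 0.5, -6.9]
width: 24.0
grasp_force: 30.0
shift [-0.1 -0.2  0.1] turn [-0.0004  0.0002  0.0016]
pos [462.2  83.1 116.1] yang -16.90618586476852 F [-1.6  0.5 -6.9] w 24.0 t 4.7 q6 0.44749747807891394
```

```bash
python3 - <<'E'
import numpy as np
a=-1.5
for d in range(2,26,2):
    t=np.radians(d); print(d,[round(a-a*np.cos(t)-110*np.sin(t),1),round(110+a*np.sin(t)-110*np.cos(t),1),round(-t,3)])
E
```

```text
2 [np.float64(-3.8), np.float64(0.0), np.float64(-0.035)]
4 [np.float64(-7.7), np.float64(0.2), np.float64(-0.07)]
6 [np.float64(-11.5), np.float64(0.4), np.float64(-0.105)]
8 [np.float64(-15.3), np.float64(0.9), np.float64(-0.14)]
10 [np.float64(-19.1), np.float64(1.4), np.float64(-0.175)]
12 [np.float64(-22.9), np.float64(2.1), np.float64(-0.209)]
14 [np.float64(-26.7), np.float64(2.9), np.float64(-0.244)]
16 [np.float64(-30.4), np.float64(3.8), np.float64(-0.279)]
18 [np.float64(-34.1), np.float64(4.9), np.float64(-0.314)]
20 [np.float64(-37.7), np.float64(6.1), np.float64(-0.349)]
22 [np.float64(-41.3), np.float64(7.4), np.float64(-0.384)]
24 [np.float64(-44.9), np.float64(8.9), np.float64(-0.419)]
```

```bash
python3 -m inch '[[[-1.9,0,0,0,0,-0.017,20],[-3.8,0,0,0,0,-0.035,20],[-7.7,0.2,0,0,0,-0.07,20],[-11.5,0.4,0,0,0,-0.105,20],[-15.3,0.9,0,0,0,-0.14,20],[-19.1,1.4,0,0,0,-0.175,20],[-22.9,2.1,0,0,0,-0.209,20],[-22.9,2.1,0,0,0,-0.209,20],[-22.9,2.1,0,0,0,-0.209,20]]]'; python3 go.py 462 83 116 -17
```

```text
t: 5.6
ee_pos: [457.3, 60.3, 116.0]
orientation: [-2.315, -2.123, 0.002]
ft_force: [-2.2, -0.9, -7.4]
width: 24.3
grasp_force: 30.0
shift [23.   2.7  0. ] turn [-0.001   0.0006  0.2101]
pos [457.3  60.3 116. ] yang -4.960167757195899 F [-2.2 -0.9 -7.4] w 24.3 t 5.6 q6 0.19233524791193676
```

```bash
python3 -m inch '[[[-3.8,0,0,0,0,-0.035,20],[-7.7,0.2,0,0,0,-0.07,20],[-11.5,0.4,0,0,0,-0.105,20],[-15.3,0.9,0,0,0,-0.14,20],[-19.1,1.4,0,0,0,-0.175,20],[-22.9,2.1,0,0,0,-0.209,20],[-26.7,2.9,0,0,0,-0.244,20],[-30.4,3.8,0,0,0,-0.279,20],[-34.1,4.9,0,0,0,-0.314,20],[-37.7,6.1,0,0,0,-0.349,20],[-41.3,7.4,0,0,0,-0.384,20],[-44.9,8.9,0,0,0,-0.419,20],[-44.9,8.9,0,0,0,-0.419,20],[-44.9,8.9,0,0,0,-0.419,20]]]'; python3 go.py 462 83 116 -17
```

```text
t: 7.0
ee_pos: [461.8, 14.9, 115.8]
orientation: [-1.823, -2.557, 0.002]
ft_force: [-4.9, -3.4, -8.3]
width: 24.1
grasp_force: 30.0
shift [64.3 22.4 -0.2] turn [-2.100e-03  4.000e-04  6.286e-01]
pos [461.8  14.9 115.8] yang 19.01517412366856 F [-4.9 -3.4 -8.3] w 24.1 t 7.0 q6 -0.3245951745770975
```

```bash
python3 -m inch '[[[-3.8,-0.2,0,0,0,-0.035,20],[-7.7,-0.3,0,0,0,-0.07,20],[-11.5,-0.2,0,0,0,-0.105,20],[-15.3,0.1,0,0,0,-0.14,20],[-19.1,0.6,0,0,0,-0.175,20],[-19.1,0.6,0,0,0,-0.175,20],[-19.1,0.6,0,0,0,-0.175,20]]]'; python3 go.py 462 83 116 -17
```

```text
t: 7.7
ee_pos: [469.2, -2.8, 116.0]
orientation: [-1.594, -2.707, 0.001]
ft_force: [-3.6, -2.8, -7.7]
width: 24.2
grasp_force: 30.0
shift [78.5 35.3 -0. ] turn [-9.000e-04  2.000e-04  8.033e-01]
pos [469.2  -2.8 116. ] yang 29.024534912284718 F [-3.6 -2.8 -7.7] w 24.2 t 7.7 q6 -0.5373461852366093
```

```bash
python3 -m inch '[[[0,-0.2,1,0,0,0,20],[0,-0.3,2,0,0,0,20],[0,-0.3,2,0,0,0,20],[0,-0.3,2,0,0,0,26],[0,-0.3,2,0,0,0,30],[0,-0.3,2,0,0,0,35],[0,-0.3,2,0,0,0,40],[0,-0.3,2,0,0,0,40],[0,-0.3,2,0,0,0,40]]]'; python3 -m inch '[[[0,0,0,0,0,0.15,40],[0,0,0,0,0,0.3,40],[0,0,0,0,0,0.45,40],[0,0,0,0,0,0.6,40],[0,0,0,0,0,0.75,40],[0,0,0,0,0,0.9,40],[0,0,0,0,0,1.05,40],[0,0,0,0,0,1.2,40],[0,0,0,0,0,1.35,40],[0,0,0,0,0,1.5,40],[0,0,0,0,0,1.57,40],[0,0,0,0,0,1.57,40],[0,0,0,0,0,1.57,40]]]';python3 go.py 462 83 116 -17
python3 - <<'E'
from wr import *
w=look('w4')
o=status.get_obs(); p=o['ee_pos']; print(p)
t=np.linspace(0,2*np.pi,40)
q=proj(w,np.c_[p[0]+12.5*np.cos(t),p[1]+12.5*np.sin(t),0*t+128]); print(q.min(0),q.max(0))
E
```

```text
t: 8.6
ee_pos: [470.2, -2.9, 114.6]
orientation: [1.591, 2.707, 0.001]
ft_force: [-0.2, -0.4, 0.2]
width: 35.1
grasp_force: 0.0
t: 9.9
ee_pos: [469.6, -2.9, 114.3]
orientation: [3.04, 0.794, 0.001]
ft_force: [0.5, 0.0, 0.1]
width: 35.3
grasp_force: 0.0
shift [ 35.4 -78.6  -1.7] turn [ 4.000e-04 -3.000e-04 -7.632e-01]
pos [469.6  -2.9 114.3] yang -60.73002277906964 F [0.5 0.  0.1] w 35.3 t 9.9 q6 1.0283601616374347
[469.49307106  -2.90918406 114.23272806]
[289.31608493 316.96116311] [354.24333437 373.90068176]
```

View pics/w4.png

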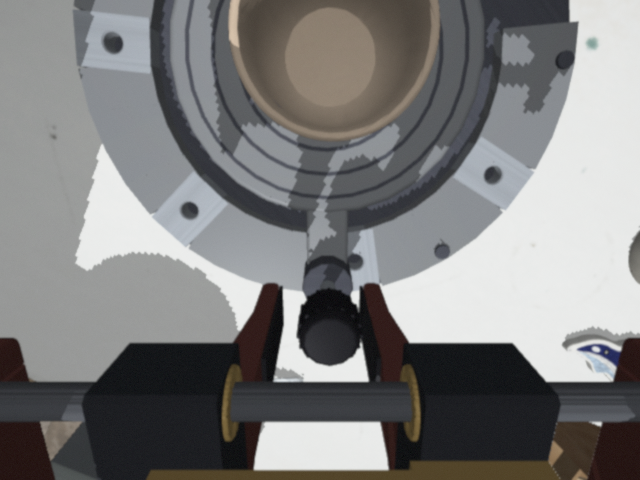

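The picture shows the knob (330,330) free between the fingers, resting on the ring, with the next hole at (355,262); the cup is untouched. I push with the trailing finger.

```bash
python3 -m inch '[[[0,2,0,0,0,-0.018,40],[0.1,4,0,0,0,-0.036,40],[0.2,6,0,0,0,-0.054,40],[0.3,8,0,0,0,-0.073,40],[0.5,10,0,0,0,-0.091,40],[0.6,12,0,0,0,-0.109,40],[0.9,14,0,0,0,-0.127,40],[1.1,16,0,0,0,-0.145,40],[1.1,16,0,0,0,-0.145,40]]]'
python3 - <<'E'
from wr import *
w=look('w5'); f=w['frame']; g=f.max(2)
m=np.zeros_like(g); m[285:380,285:358]=g[285:380,285:358]<45
n,l,s,c=cv2.connectedComponentsWithStats(m); i=1+np.argmax(s[1:,4]); print(s[i],c[i])
cv2.imwrite('pics/w5c.png',cv2.resize(f[200:400,200:440],None,fx=2.5,fy=2.5)[...,::-1])
E
```

```text
t: 10.85
ee_pos: [477.9, -16.2, 114.2]
orientation: [-2.974, -1.01, 0.001]
ft_force: [-1.2, 1.9, 1.8]
width: 35.1
grasp_force: 0.7
[ 285  288   55   74 2463] [313.3138449  318.35322777]
```

View pics/w5c.png

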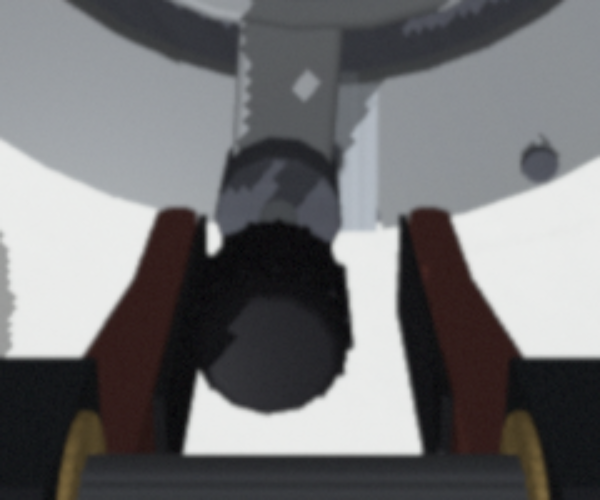

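The trailing pad is on the knob, which still rides high (its lower edge at row 365). I continue in small steps, watching force and that edge.

```bash
cat > drop.py <<'E'
from wr import *
w=look('wd'); g=w['frame'].max(2)
col=g[300:385,296:318].min(1) if 0 else np.median(g[300:385,298:316],1)
o=status.get_obs(); T=R.from_rotvec(o['orientation'])
print('edge row',300+int(np.argmax(col>110)),'F tool',np.round(T.inv().apply(o['ft_force']),1),'pos',np.round(o['ee_pos'],1))
E
python3 drop.py; python3 -m inch '[[[0,0.8,0,0,0,-0.007,40],[0,1.6,0,0,0,-0.014,40],[0.1,2.4,0,0,0,-0.021,40],[0.1,3,0,0,0,-0.027,40],[0.1,3,0,0,0,-0.027,40]]]'; python3 drop.py
```

```text
edge row 364 F tool [-1.4 -0.7 -1.3] pos [478.  -16.4 114.2]
t: 11.45
ee_pos: [479.6, -18.5, 114.1]
orientation: [-2.96, -1.049, 0.001]
ft_force: [-2.2, 3.8, 3.1]
width: 34.8
grasp_force: 2.3
edge row 364 F tool [-0.1 -5.  -2.3] pos [479.6 -18.5 114.1]
```

```bash
python3 -m inch '[[[0,0.5,0,0,0,-0.004,40],[0,1,0,0,0,-0.009,40],[0,1,0,0,0,-0.009,40]]]'; python3 drop.py;  python3 -m inch '[[[0,0.5,0,0,0,-0.004,40],[0,1,0,0,0,-0.009,40],[0,1,0,0,0,-0.009,40]]]'; python3 drop.py
```

```text
t: 11.8
ee_pos: [480.4, -19.4, 114.1]
orientation: [-2.956, -1.063, 0.001]
ft_force: [-2.4, 2.8, 2.4]
width: 34.9
grasp_force: 1.9
edge row 365 F tool [-0.7 -3.6 -2.2] pos [480.4 -19.5 114.1]
t: 12.15
ee_pos: [482.1, -20.6, 114.3]
orientation: [2.951, 1.076, 0.002]
ft_force: [0.1, 0.4, 0.4]
width: 35.4
grasp_force: 0.0
edge row 352 F tool [-0.4  0.4 -1.2] pos [482.  -20.5 114.3]
```

The edge fell by 12 px (364→352) and the force vanished: the pin dropped. I centre the fingers, back off upward and check.

```bash
python3 -m inch '[[[0,-2,0,0,0,0,42],[0,-5,0,0,0,0,48],[0,-5,0,0,0,0,50],[0,-5,-10,0,0,0,50],[0,-5,-30,0,0,0,50],[0,-5,-60,0,0,0,50],[0,-5,-100,0,0,0,50],[0,-5,-120,0,0,0,50],[0,-5,-120,0,0,0,50],[0,-5,-120,0,0,0,50]]]'
python3 - <<'E'
from wr import *
w=look('w6'); o=status.get_obs(); p=o['ee_pos']; print(p)
k=[481.4,-19.4]
print(proj(w,[[*k,90],[*k,118],[*k,128]]))
t=np.linspace(0,2*np.pi,60)
for z in(118,128):
    q=proj(w,np.c_[k[0]+12.5*np.cos(t),k[1]+12.5*np.sin(t),0*t+z]); print(z,q.min(0),q.max(0))
s=optics.get_image('side'); print('side knob mid home/up',proj(s,[[*k,104],[*k,114]]))
a=cv2.resize(w['frame'][150:350,220:460],None,fx=1.6,fy=1.6); b=cv2.resize(s['frame'][200:300,240:400],(384,320),interpolation=cv2.INTER_CUBIC)
b=cv2.resize(s['frame'][210:310,250:370],(384,320),interpolation=cv2.INTER_CUBIC)
cv2.imwrite('pics/w6c.png',np.hstack([a,b])[...,::-1])
E
```

```text
t: 13.2
ee_pos: [478.0, -16.4, 234.6]
orientation: [2.951, 1.075, 0.002]
ft_force: [1.1, -0.3, -0.3]
width: 44.0
grasp_force: 0.0
[477.50316938 -16.38745285 233.71608487]
[[326.52372655 232.72196645]
 [327.15176632 243.43948595]
 [327.40713192 247.79730843]]
118 [309.52560768 226.40127772] [344.78317545 260.04498427]
128 [309.13834246 230.19079117] [345.68136251 264.9399161 ]
side knob mid home/up [[289.73613803 257.54530619]
 [289.59090854 253.41641521]]
```

View pics/w6c.png

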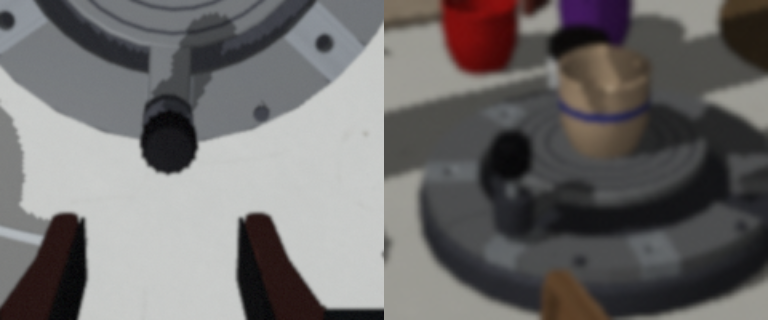

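The side view puts the knob middle at (289.7,258.4). Home predicts 257.5 and raised 253.4, so the pin is home over the next block. The cup stands, and the gripper is clear.

```bash
python3 -c "
from workcell import ctrl
print(ctrl.close_job())"
```

```text
the job is handed in; nothing more can be done
None
```

The job is handed in: the pin dropped into the next hole at about 56° anticlockwise and looks fully home in the side view, the cup is still standing on the wheel, and the gripper is clear; no verdict came back.

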